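Lay out the slide-making row beside the slide warmer

TASK

Lay out the slide-making things on the row of three black mats leading to the slide warmer (the square steel-topped box at one end of the row): the Petri dish in the middle of the mat nearest the slide warmer, the dropper bottle upright in the middle of the next mat, and the wooden slide box in the middle of the farthest mat, square with the mat's edges, with the little cover-glass box in the middle of its lid. Lower the glass dish and bottle gently onto their mats, do not drop them, and leave the beaker and the lidded jar standing where they are.

Things in the scene. Friction and masses are not known exactly. Their poses are not given: they have to be found in the camera images.
- dish: closed round glass Petri dish with a green sprig inside, 60 mm across, 15 mm high, loose, about 40 g. Origin: centre of its underside; z up
- bottle: amber glass dropper bottle with black cap and rubber bulb, 80 mm high, loose, about 70 g; its round body is 36 mm across up to 48 mm above its foot. Origin: centre of its underside; z up
- slide_box: closed wooden slide box with a brass catch, 60 mm along its x, 84 mm along its y, 32 mm high with a flat lid, loose, about 140 g. Origin: centre of its underside; z up
- cover_box: small grey plastic cover-glass box, 36 x 36 mm (edges along its x and y) and 20 mm high, loose, about 30 g. Origin: centre of its underside; z up
- mat_a: one of three identical black rubber mats, 90 x 90 mm and 3 mm thick, fixed on the bench in a row across it about 190 mm apart (the three names are dealt to the row's places at random: go by position). Origin: centre of its underside; its edges run along its x and y axes
- mat_b: one of three identical black rubber mats, 90 x 90 mm and 3 mm thick, fixed on the bench in a row across it about 190 mm apart (the three names are dealt to the row's places at random: go by position). Origin: centre of its underside; its edges run along its x and y axes
- mat_c: one of three identical black rubber mats, 90 x 90 mm and 3 mm thick, fixed on the bench in a row across it about 190 mm apart (the three names are dealt to the row's places at random: go by position). Origin: centre of its underside; its edges run along its x and y axes
- warmer: slide warmer: a low square grey metal box with a bare steel top plate and a black dial on its front, 100 x 100 mm, 45 mm high, fixed at one end of the row of mats, left or right from start to start. Origin: centre of its underside. A round white centrifuge with a domed grey lid, not part of the job, 100 mm across and 77 mm high, stands fixed at the row's other end
- beaker: small open glass beaker, 48 mm across, 60 mm high, standing loose among the things, not part of the job. Origin: centre of its underside; z up
- jar: squat glass specimen jar with a flat white lid, 52 mm across, 55 mm high, standing loose among the things, not part of the job. Origin: centre of its underside; z up
Not all that is in view belongs to the job. Leave any blue or pink look-alike of the mat_b alone. Several things have the shape of the dish; the one meant has the colours described above.

How it is judged:
At the end, for the whole second after the job is handed in: Dish on the mat nearest the slide warmer, bottle on the middle one, slide box on the farthest: each within 15 mm of the mat's centre, resting, upright within 0.1 rad, the slide box square within 0.2 rad; the cover-glass box on its lid within 10 mm of the centre; all at rest ((horizontal distance between dish and mat_a below 0.015 m or horizontal distance between dish and mat_b below 0.015 m or horizontal distance between dish and mat_c below 0.015 m) and horizontal distance between dish and warmer below 0.338 m and (horizontal distance between bottle and mat_a below 0.015 m or horizontal distance between bottle and mat_b below 0.015 m or horizontal distance between bottle and mat_c below 0.015 m) and horizontal distance between bottle and warmer between 0.338 and 0.522 m and ((horizontal distance between slide_box and mat_a below 0.015 m and (angle between the x axis of slide_box and the x axis of mat_a, either way round below 0.2 rad or angle between the x axis of slide_box and the y axis of mat_a, either way round below 0.2 rad)) or (horizontal distance between slide_box and mat_b below 0.015 m and (angle between the x axis of slide_box and the x axis of mat_b, either way round below 0.2 rad or angle between the x axis of slide_box and the y axis of mat_b, either way round below 0.2 rad)) or (horizontal distance between slide_box and mat_c below 0.015 m and (angle between the x axis of slide_box and the x axis of mat_c, either way round below 0.2 rad or angle between the x axis of slide_box and the y axis of mat_c, either way round below 0.2 rad))) and horizontal distance between slide_box and warmer above 0.522 m and horizontal distance between cover_box and slide_box below 0.01 m and z of cover_box in the frame of slide_box between 0.028 and 0.037 m and height (world z) of each of dish, bottle, slide_box below 0.008 m and angle between each of dish, bottle, slide_box, cover_box's own z axis and vertical below 0.1 rad and linear speed of each of dish, bottle, slide_box, cover_box below 0.02 m/s); the robot touches nothing.
It fails at once if the glass dish or bottle is dropped onto a mat (hits it at over 0.5 m/s) ((horizontal distance between dish and mat_a below 0.04 m and height (world z) of dish below 0.03 m and linear speed of dish above 0.5 m/s) or (horizontal distance between dish and mat_b below 0.04 m and height (world z) of dish below 0.03 m and linear speed of dish above 0.5 m/s) or (horizontal distance between dish and mat_c below 0.04 m and height (world z) of dish below 0.03 m and linear speed of dish above 0.5 m/s) or (horizontal distance between bottle and mat_a below 0.04 m and height (world z) of bottle below 0.03 m and linear speed of bottle above 0.5 m/s) or (horizontal distance between bottle and mat_b below 0.04 m and height (world z) of bottle below 0.03 m and linear speed of bottle above 0.5 m/s) or (horizontal distance between bottle and mat_c below 0.04 m and height (world z) of bottle below 0.03 m and linear speed of bottle above 0.5 m/s)).
It fails at once if the beaker is shifted more than 20 mm or knocked over (distance of beaker from where it was at the start of the episode above 0.02 m or angle between beaker's own z axis and vertical above 0.3 rad).
It fails at once if the jar is shifted more than 20 mm or knocked over (distance of jar from where it was at the start of the episode above 0.02 m or angle between jar's own z axis and vertical above 0.3 rad).
It also fails if it takes over 99 s, if anything falls off the work surface, if the arm or the gripper's body presses on something with over 40 N, if the wrist force passes 120 N, or if a joint passes its speed limit or range.

ROBOT

A 6-joint arm with a two-finger parallel gripper is mounted at the origin on the work surface. World frame = base frame: x ahead of the robot, y to its left, z up, the work surface at z = 0. Lengths are in m, angles in rad, forces in N, time in s.
With the tool pointing down it reaches from about 0.375 to 0.925 m from the base axis. Payload 5.7 kg.
Tool frame: the origin (TCP) lies between the finger pads; the fingertips stand 17 mm ahead of it and the grasp point (between the pads) lies 2 mm behind it; z points along the fingers, y is the line along which they close (so a half turn about z gives the same grasp; the last joint's range is limited). The gripper opens to 88 mm and grips with 3 to 60 N. Pads are 20 mm wide; open, the fingers measure 115 mm over their backs; the gripper's body (75 mm by 178 mm) begins 61 mm behind the grasp point.
Start: joints at [-1.461, 0.359, 1.51, -0, 1.272, -0.115], TCP at [0.134, -0.585, 0.24] pointing down, gripper open.
Joint ranges: [-2.97, 2.97], [-1.01, 2.36], [0.21, 2.38], [-0.96, 4.11], [0.2, 2.71], [-2.98, 2.98]. Speed limits (rad/s): [2.39, 2.39, 3.14, 3.14, 3.14, 3.14].

INTERFACE

Orientations are given as a unit quaternion [w, x, y, z].
In Python, from bench import manip gives the robot as it stands.
- The arm moves only by the tool play_rows, never from a script. Its argument "series" is a list of rows, each a list of 5 numbers: the shift along the tool's x, y, z in parts of the range, where 1.0 means 750 mm, then the turn about the tool's z in normalised numbers (1 is 120 degrees), then the opening, from 0 (shut) to 1 (fully open). A call has 1 to 8 rows; each row is the pose to reach, as a shift and turn from the pose commanded when the call began, along the tool's axes at that moment; what a row does not reach only later rows make up. A row lasts 1/10 s, in which the tool goes at most 50 mm and 8.59 degrees, less where a joint would pass 70% of its speed; a pose out of reach is approached as far as the arm can. A shift or turn number past 1, either way, is cut back to 1. A call with a gripper value outside its range is refused whole. The fingers move at their own pace and stop on an object; the grip force is fixed at half the most. Time passes only in rows, so rows that repeat a pose let the fingers close. It gives the time, the measured TCP pose, the force, the opening and the grip force at its end, in the units of the state.
- manip.observe(): the state, without advancing time (a new reading comes with each control period).
- manip.get_image(name): name is "side" or "top" or "wrist"; returns a dict with "frame" (400x640x3 uint8, red, green, blue), "K" (3x3 intrinsics, pixels), "k1" (the pictures are not rectified: a ray, as slopes to the right and down, at radius r is drawn at 1 + k1 r^2 times it, then the intrinsics apply), "R" (3x3) and "t" (3): a world point X has camera coordinates R X + t. Camera axes: x right, y down, z forward; pixel columns grow to the right and rows downward; lengths in m; the calibration is good to about 2 mm. A picture is of the moment at which its call begins. There is no depth.
- manip.finish_job(): hands the job in; it is judged then, once.
The state is a dict: "clock": time; "q": joint angles; "qvel": joint speeds; "tau": joint torques, N m; "ee_pos": TCP position; "tool_rot": TCP orientation; "contact_force": force on the tool from outside, world axes, zero at the start; "ft_torque": the same for the moment, N m; "finger_gap": finger opening in m; "finger_force": force on a finger pad.
Only numpy, scipy, OpenCV 4.12 (cv2) and the standard library are available. Lean on these libraries where they do the work, as an engineer would, in place of code of your own. Each camera call takes 0.05 s, during which the arm holds its last target. There are 200 camera calls.

## Working session

There is one attempt and no reset: what is moved stays moved. The work goes in short steps, Python scripts to look and compute and a tool call to move; the robot and the scene stay as the last step left them, time stands still between calls to the robot, and variables do not carry over. Pictures are saved under pics/ and viewed, at most 14 in all, crops included, and the job is handed in when it is done.

Besides the shell and the picture viewer there is one more tool, called after "Call:" as name(argument=value, ...) on one line, values as JSON. play_rows: Moves the arm, as the interface text tells. Its arguments: {"type":"object","properties":{"series":{"type":"array"}},"required":["series"]}

```bash
mkdir -p pics
cat > h.py <<'E'
from bench import manip
import numpy as np, cv2
def snap(n,f):
    d=manip.get_image(n); cv2.imwrite(f'pics/{f}.png',d['frame'][:,:,::-1]); np.savez(f'pics/{f}.npz',**{k:np.array(d[k]) for k in d}); return d
def ray(f,u,v,z):
    d=np.load(f'pics/{f}.npz'); K,R,t,k1=d['K'],d['R'],d['t'],float(d['k1'])
    p=np.array([(u-K[0,2])/K[0,0],(v-K[1,2])/K[1,1]]); s=p.copy()
    for _ in range(30): s=p/(1+k1*(s@s))
    r=R.T@np.array([s[0],s[1],1]); c=-R.T@t
    return c+r*(z-c[2])/r[2]
def proj(f,X):
    d=np.load(f'pics/{f}.npz'); c=d['R']@np.array(X)+d['t']; s=c[:2]/c[2]; s=s*(1+float(d['k1'])*(s@s)); return s*[d['K'][0,0],d['K'][1,1]]+d['K'][:2,2]
E
python3 - <<'E'
from h import *
for n in('top','side'):
    d=snap(n,n+'0'); print(n,d['K'],d['k1'],(-d['R'].T@d['t']).round(3))
    cv2.imwrite(f'pics/{n}0b.png',cv2.resize(d['frame'][:,:,::-1],(800,500),interpolation=cv2.INTER_CUBIC))
o=manip.observe();print(o['ee_pos'],o['tool_rot'],o['clock'])
E
```

```text
top [[460.43413465   0.         332.60959602]
 [  0.         460.43413465 201.02009098]
 [  0.           0.           1.        ]] -0.003042251557935298 [0.358 0.021 1.237]
side [[362.68966043   0.         322.23916578]
 [  0.         362.68966043 197.53312983]
 [  0.           0.           1.        ]] 0.004345251712376911 [0.266 0.661 0.51 ]
[ 0.13367135 -0.58432364  0.23891247] [-8.07186420e-04  9.93689278e-01  1.12164911e-01 -1.03495421e-05] 0.1
```

View pics/top0b.png

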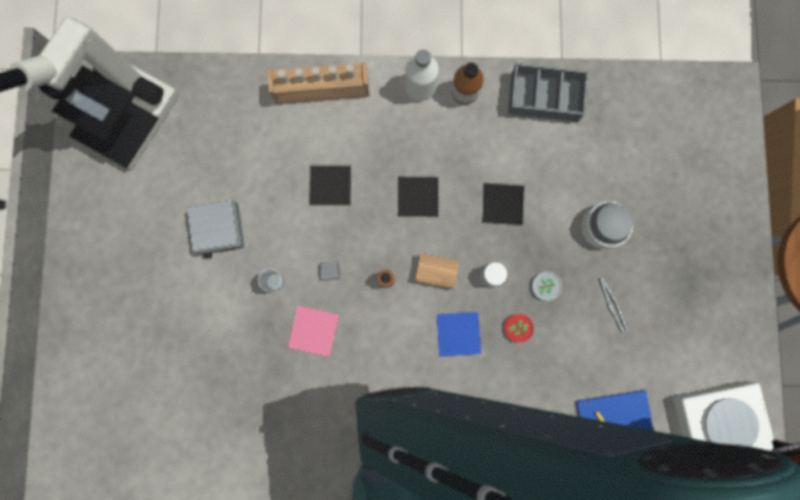

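View pics/side0b.png

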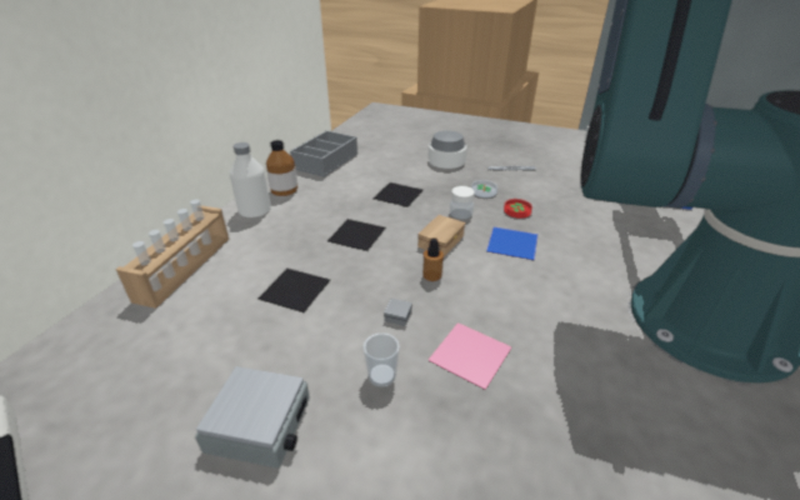

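Top view (800x500 scale): the warmer is at (213,227) on the left, the mats at (330,185), (418,196) and (503,203), and the centrifuge at (608,224). The cover box is at (329,271), the bottle at (386,278), the slide box at (437,270), the jar at (495,274) and the beaker at (270,281).

There are two dish candidates: clear glass at (546,286) and red at (518,328). The clear one with the green sprig fits the description, so I'll confirm it in an enlarged crop.

Run:
```python
from h import *
im=cv2.imread('pics/top0.png')
cv2.imwrite('pics/cA.png',cv2.resize(im[120:280,200:460],(780,480),interpolation=cv2.INTER_CUBIC))
```

```text
(no output)
```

View pics/cA.png

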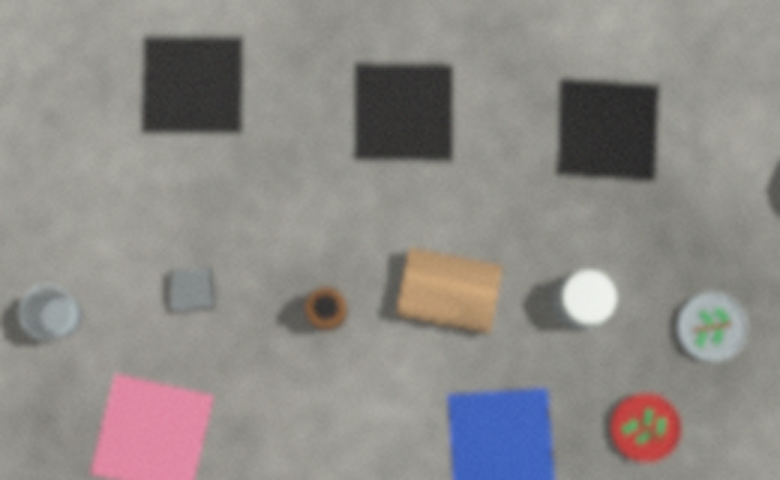

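The crop shows the clear glass dish with the sprig at crop (713,326) and the red look-alike at (645,427). The glass one is the dish meant.

Run:
```python
from h import *
c=lambda x,y,z: ray('top0',200+(x+.5)/3-.5,120+(y+.5)/3-.5,z)
for n,x,y,z in [('matN',193,84.5,.003),('matM',404,111.5,.003),('matF',608,130,.003),('cover',190.5,289,.02),('bottle',325.5,307,.08),('bottle48',326,308,.048),('box',449.5,290.5,.032),('jar',589.5,297,.055),('dish',713,326,.012),('beaker',50,314,.05)]:
    print(n,c(x,y,z).round(4))
for n,p,z in [('box',[(408,249),(502,266),(491,332),(397,314)],.032),('cov',[(168,270),(211,267),(214,309),(168,311)],.02),('mF',[(561,80),(657,86),(655,180),(557,174)],.003),('mN',[(144,38),(242,38),(242,131),(143,132)],.003),('mM',[(356,65),(452,65),(452,160),(356,160)],.003)]:
    P=np.array([c(*q,z)[:2] for q in p]); e=np.roll(P,-1,0)-P
    print(n,np.linalg.norm(e,axis=1).round(3),np.degrees(np.arctan2(e[:,1],e[:,0])).round(1),P.mean(0).round(4))
d=np.load('pics/top0.npz');print(d['R'].round(3))
from scipy.spatial.transform import Rotation as R
q=manip.observe()['tool_rot'];print(R.from_quat(np.roll(q,-1)).as_matrix().round(3))
```

```text
matN [0.6537 0.1743 0.003 ]
matM [ 0.6305 -0.0177  0.003 ]
matF [ 0.6151 -0.2042  0.003 ]
cover [0.4656 0.1705 0.02  ]
bottle [0.4459 0.0501 0.08  ]
bottle48 [0.4474 0.0504 0.048 ]
box [ 0.4646 -0.0571  0.032 ]
jar [ 0.4576 -0.1765  0.055 ]
dish [ 0.4359 -0.2941  0.012 ]
beaker [0.4408 0.2859 0.05  ]
box [0.084 0.059 0.084 0.058] [-99.9 170.3  79.5  -9.4] [ 0.4649 -0.0572]
cov [0.038 0.037 0.04  0.036] [ -85.6 -174.8   92.8    1.3] [0.4654 0.1707]
mF [0.089 0.088 0.09  0.088] [-93.1 177.7  86.9  -3. ] [ 0.6153 -0.2038]
mN [0.089 0.086 0.089 0.087] [ -89.4 -179.    91.1    0.9] [0.6536 0.1745]
mM [0.088 0.088 0.087 0.088] [-89.4 179.9  90.5   0.4] [ 0.6298 -0.0178]
[[ 0.003 -1.     0.029]
 [-0.993 -0.007 -0.121]
 [ 0.121 -0.028 -0.992]]
[[ 0.975  0.223 -0.   ]
 [ 0.223 -0.975  0.002]
 [ 0.    -0.002 -1.   ]]
```

```bash
cat > go.py <<'E'
import sys
from h import *
from scipy.spatial.transform import Rotation as R
def go(x,y,z,yaw):
    "tool-axes shift (mm) and turn (deg) from measured pose; yaw = world angle of tool x"
    o=manip.observe(); M=R.from_quat(np.roll(o['tool_rot'],-1)).as_matrix()
    y0=np.degrees(np.arctan2(M[1,0],M[0,0])); t=-((yaw-y0+90)%180-90)
    print('pos',o['ee_pos'].round(4) if hasattr(o['ee_pos'],'round') else o['ee_pos'],'yaw',round(y0,1),'gap',o['finger_gap'],'clk',o['clock'])
    print('shift',(M.T@(np.array([x,y,z])-o['ee_pos'])*1000).round(1),'turn',round(t,1))
if __name__=='__main__': go(*map(float,sys.argv[1:]))
E
python3 go.py .4649 -.0572 .15 80.3
```

```text
pos [ 0.1337 -0.5843  0.2389] yaw 12.9 gap 0.08797219402663262 clk 0.1
shift [ 440.4 -439.9   89.7] turn -67.4
```

Careful with the scale: shifts go in shares of 750 mm and turns go in shares of 120 degrees. That gives: -440 mm / 750 = -0.5867, 90 mm / 750 = 0.12, -67.4 degrees / 120 = -0.5617.

Call:
play_rows(series=[[0.5867, -0.5867, 0.12, -0.5617, 1], [0.5867, -0.5867, 0.12, -0.5617, 1], [0.5867, -0.5867, 0.12, -0.5617, 1], [0.5867, -0.5867, 0.12, -0.5617, 1], [0.5867, -0.5867, 0.12, -0.5617, 1], [0.5867, -0.5867, 0.12, -0.5617, 1], [0.5867, -0.5867, 0.12, -0.5617, 1], [0.5867, -0.5867, 0.12, -0.5617, 1]])

```text
clock: 0.9
ee_pos: [0.3447, -0.2477, 0.1821]
tool_rot: [-0.0, 0.763, 0.647, 0.0]
contact_force: [0.1, -1.2, -0.8]
finger_gap: 0.0876
finger_force: 0.0
```

```bash
python3 go.py .4649 -.0572 .15 80.3
```

```text
pos [ 0.3447 -0.2477  0.1821] yaw 80.6 gap 0.08764724586976673 clk 0.9
shift [207.6  87.4  32.2] turn 0.3
```

To row units: 208 mm / 750 = 0.2773, 87 mm / 750 = 0.116.

Call:
play_rows(series=[[0.2773, 0.116, 0.0427, 0, 1], [0.2773, 0.116, 0.0427, 0, 1], [0.2773, 0.116, 0.0427, 0, 1], [0.2773, 0.116, 0.0427, 0, 1], [0.2773, 0.116, 0.0427, 0, 1], [0.2773, 0.116, 0.0427, 0, 1], [0.2773, 0.116, 0.0427, 0, 1], [0.2773, 0.116, 0.0427, 0, 1]])

```text
clock: 1.7
ee_pos: [0.4644, -0.06, 0.1504]
tool_rot: [-0.0, 0.765, 0.644, -0.0]
contact_force: [0.1, 0.3, 0.9]
finger_gap: 0.0877
finger_force: 0.0
```

Run:
```python
from h import *
d=snap('wrist','w1'); from go import go
go(.4649,-.0572,.022,80.3)
cv2.imwrite('pics/w1b.png',d['frame'][:,:,::-1])
for p in [(.4649,-.0572,.032),(.447,.0503,.048)]: print(proj('w1',p))
```

```text
pos [ 0.4645 -0.0602  0.1505] yaw 80.2 gap 0.08747048043304309 clk 1.75
shift [  3.1  -0.  128.5] turn -0.1
[318.9043886  201.41509217]
[264.01189136  55.27381122]
```

View pics/w1b.png

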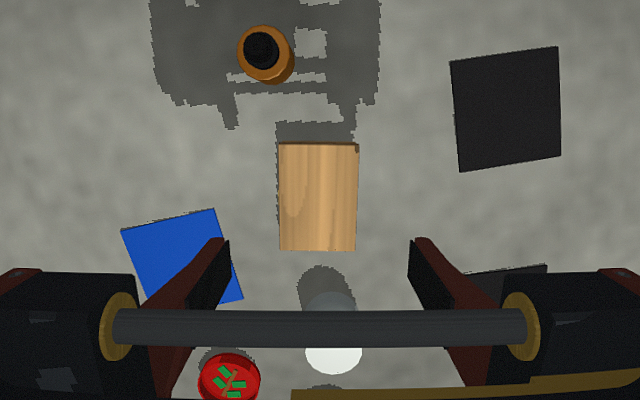

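The wrist view shows the box top spanning (279,144) to (356,250), with its centre near (318,197) between the fingers. The box is about 3 mm further along tool x than I estimated.

To row units: 128 mm / 750 = 0.1707, 110 mm / 750 = 0.1467.

Call:
play_rows(series=[[0.0067, 0, 0.0533, 0, 1], [0.0067, 0, 0.1067, 0, 1], [0.0067, 0, 0.1467, 0, 1], [0.0067, 0, 0.1707, 0, 1], [0.0067, 0, 0.1707, 0, 1], [0.0067, 0, 0.1707, 0, 0], [0.0067, 0, 0.1707, 0, 0], [0.0067, 0, 0.1707, 0, 0]])

```text
clock: 2.55
ee_pos: [0.4669, -0.0548, 0.0236]
tool_rot: [0.001, 0.765, 0.644, 0.001]
contact_force: [0.2, -0.6, 0.0]
finger_gap: 0.0673
finger_force: 0.0
```

To row units: -100 mm / 750 = -0.1333, -80 mm / 750 = -0.1067.

Call:
play_rows(series=[[0, 0, 0, 0, 0], [0, 0, 0, 0, 0], [0, 0, -0.0133, 0, 0], [0, 0, -0.0533, 0, 0], [0, 0, -0.1067, 0, 0], [0, 0, -0.1333, 0, 0], [0, 0, -0.1333, 0, 0]])

```text
clock: 3.25
ee_pos: [0.4683, -0.0548, 0.1256]
tool_rot: [0.003, 0.764, 0.645, 0.002]
contact_force: [0.2, 0.1, -1.3]
finger_gap: 0.0598
finger_force: 30.0
```

```bash
python3 go.py .615 -.204 .12 87
```

```text
pos [ 0.4683 -0.0548  0.1256] yaw 80.3 gap 0.0598352705466801 clk 3.25
shift [-122.3  169.7    6.8] turn -6.7
```

To row units: 170 mm / 750 = 0.2267, -122 mm / 750 = -0.1627, -6.7 degrees / 120 = -0.0558.

Call:
play_rows(series=[[-0.1627, 0.2267, 0.0093, -0.0558, 0], [-0.1627, 0.2267, 0.0093, -0.0558, 0], [-0.1627, 0.2267, 0.0093, -0.0558, 0], [-0.1627, 0.2267, 0.0093, -0.0558, 0], [-0.1627, 0.2267, 0.0093, -0.0558, 0], [-0.1627, 0.2267, 0.0093, -0.0558, 0], [-0.1627, 0.2267, 0.0093, -0.0558, 0]])

```text
clock: 3.95
ee_pos: [0.6108, -0.2018, 0.1139]
tool_rot: [-0.002, 0.725, 0.688, -0.001]
contact_force: [-0.4, 0.2, -0.4]
finger_gap: 0.0603
finger_force: 30.0
```

```bash
python3 go.py .615 -.204 .0265 87
```

```text
pos [ 0.6108 -0.2018  0.1139] yaw 87.0 gap 0.060261537885429664 clk 3.95
shift [-2.1  4.6 87.4] turn -0.0
```

To row units: 84 mm / 750 = 0.112, 78 mm / 750 = 0.104.

Call:
play_rows(series=[[-0.0027, 0.006, 0.04, 0, 0], [-0.0027, 0.006, 0.08, 0, 0], [-0.0027, 0.006, 0.104, 0, 0], [-0.0027, 0.006, 0.112, 0, 0], [-0.0027, 0.006, 0.112, 0, 0], [-0.0027, 0.006, 0.112, 0, 0]])

```text
clock: 4.55
ee_pos: [0.6174, -0.205, 0.0324]
tool_rot: [0.0, 0.725, 0.688, 0.0]
contact_force: [0.2, -0.0, -0.8]
finger_gap: 0.0599
finger_force: 30.0
```

```bash
python3 go.py .615 -.204 .026 87
```

```text
pos [ 0.6174 -0.205   0.0324] yaw 87.0 gap 0.0598562883906419 clk 4.55
shift [ 0.9 -2.4  6.4] turn 0.0
```

To row units: 6 mm / 750 = 0.008, 3 mm / 750 = 0.004.

Call:
play_rows(series=[[0, -0.0027, 0.004, 0, 0], [0, -0.0027, 0.008, 0, 0], [0, -0.0027, 0.008, 0, 0], [0, -0.0027, 0.008, 0, 0]])

```text
clock: 4.95
ee_pos: [0.6157, -0.2056, 0.0263]
tool_rot: [0.0, 0.726, 0.688, 0.0]
contact_force: [-1.1, 0.1, 5.1]
finger_gap: 0.06
finger_force: 30.0
```

Call:
play_rows(series=[[0, 0, 0, 0, 1], [0, 0, 0, 0, 1], [0, 0, 0, 0, 1], [0, 0, 0, 0, 1], [0, 0, -0.04, 0, 1], [0, 0, -0.0933, 0, 1], [0, 0, -0.1467, 0, 1], [0, 0, -0.1467, 0, 1]])

```text
clock: 5.75
ee_pos: [0.6191, -0.2071, 0.1413]
tool_rot: [0.005, 0.725, 0.688, 0.002]
contact_force: [0.3, -0.6, 0.4]
finger_gap: 0.088
finger_force: 0.0
```

```bash
python3 go.py .4655 .1706 .12 90
```

```text
pos [ 0.6191 -0.2071  0.1413] yaw 87.0 gap 0.08804511362097156 clk 5.75
shift [ 369.1 -173.5   18.3] turn -3.0
```

To row units: 369 mm / 750 = 0.492, -173 mm / 750 = -0.2307, -6 degrees / 120 = -0.05.

Call:
play_rows(series=[[0.492, -0.2307, 0.024, -0.05, 1], [0.492, -0.2307, 0.024, -0.05, 1], [0.492, -0.2307, 0.024, -0.05, 1], [0.492, -0.2307, 0.024, -0.05, 1], [0.492, -0.2307, 0.024, -0.05, 1], [0.492, -0.2307, 0.024, -0.05, 1], [0.492, -0.2307, 0.024, -0.05, 1], [0.492, -0.2307, 0.024, -0.05, 1]])

```text
clock: 6.55
ee_pos: [0.4636, 0.1664, 0.1172]
tool_rot: [-0.0, 0.689, 0.725, -0.0]
contact_force: [1.1, 0.2, -0.1]
finger_gap: 0.0875
finger_force: 0.0
```

Call:
play_rows(series=[[0, 0, 0, 0, 1]])

```text
clock: 6.65
ee_pos: [0.461, 0.1692, 0.1168]
tool_rot: [-0.002, 0.686, 0.727, -0.001]
contact_force: [-0.3, -0.3, 0.9]
finger_gap: 0.0881
finger_force: 0.0
```

```bash
python3 go.py .4655 .1706 .12 93
```

```text
pos [0.461  0.1692 0.1168] yaw 93.3 gap 0.08809787576382126 clk 6.65
shift [ 1.2  4.6 -3.2] turn 0.3
```

Run:
```python
from h import *
d=snap('wrist','w2'); from go import go
go(.4655,.1706,.021,93)
print(proj('w2',(.4655,.1706,.02)))
```

```text
pos [0.4629 0.1671 0.1171] yaw 93.3 gap 0.08787454695320109 clk 6.7
shift [ 3.3  3.  96.1] turn 0.3
[325.70009744 211.39802096]
```

View pics/w2.png

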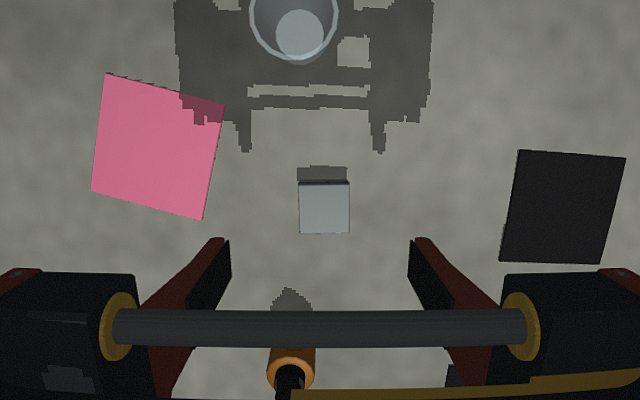

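The cover box top is centred at (324,207), nearly between the fingers and square to them.

To row units: 96 mm / 750 = 0.128, 75 mm / 750 = 0.1.

Call:
play_rows(series=[[0.0067, 0.0027, 0.0533, 0, 1], [0.0067, 0.0027, 0.1, 0, 1], [0.0067, 0.0027, 0.128, 0, 1], [0.0067, 0.0027, 0.128, 0, 1], [0.0067, 0.0027, 0.128, 0, 1], [0.0067, 0.0027, 0.128, 0, 0], [0.0067, 0.0027, 0.128, 0, 0], [0.0067, 0.0027, 0.128, 0, 0]])

```text
clock: 7.5
ee_pos: [0.4674, 0.17, 0.0227]
tool_rot: [0.0, 0.689, 0.725, 0.001]
contact_force: [0.5, -0.6, -0.0]
finger_gap: 0.067
finger_force: 0.0
```

To row units: -110 mm / 750 = -0.1467, -80 mm / 750 = -0.1067.

Call:
play_rows(series=[[0, 0, 0, 0, 0], [0, 0, 0, 0, 0], [0, 0, 0, 0, 0], [0, 0, -0.0133, 0, 0], [0, 0, -0.0533, 0, 0], [0, 0, -0.1067, 0, 0], [0, 0, -0.1467, 0, 0], [0, 0, -0.1467, 0, 0]])

```text
clock: 8.3
ee_pos: [0.4696, 0.1707, 0.1361]
tool_rot: [0.002, 0.688, 0.725, 0.003]
contact_force: [1.4, -0.5, -1.1]
finger_gap: 0.0357
finger_force: 30.0
```

Run:
```python
from h import *
d=snap('top','top1')
from go import go
go(.615,-.204,.13,87)
im=d['frame'][130:200,360:460,::-1]
cv2.imwrite('pics/cB.png',cv2.resize(im,(600,420),interpolation=cv2.INTER_CUBIC))
```

```text
pos [0.4683 0.1703 0.1341] yaw 93.0 gap 0.035899531710178546 clk 8.35
shift [-381.5  127.     4.4] turn 6.0
```

View pics/cB.png

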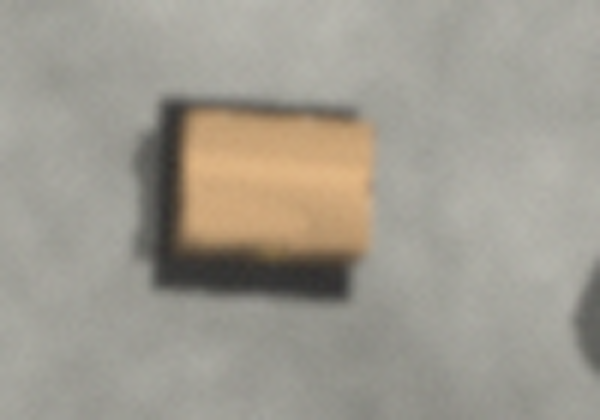

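Run:
```python
from h import *
P=np.array([ray('top1',360+(x+.5)/6-.5,130+(y+.5)/6-.5,.035)[:2] for x,y in [(186,109),(377,122),(372,256),(180,247)]])
e=np.roll(P,-1,0)-P
print(P.mean(0),np.linalg.norm(e,axis=1).round(3),np.degrees(np.arctan2(e[:,1],e[:,0])).round(1))
```

```text
[ 0.61630218 -0.2084735 ] [0.086 0.061 0.086 0.063] [-93.4 176.7  87.8  -3.1]
```

The slide box sits on the mat at (0.616,-0.208), about 4.5 mm off centre and square. Next is the cover box.

To row units: -387 mm / 750 = -0.516, 127 mm / 750 = 0.1693, 6 degrees / 120 = 0.05.

Call:
play_rows(series=[[-0.516, 0.1693, 0.0053, 0.05, 0], [-0.516, 0.1693, 0.0053, 0.05, 0], [-0.516, 0.1693, 0.0053, 0.05, 0], [-0.516, 0.1693, 0.0053, 0.05, 0], [-0.516, 0.1693, 0.0053, 0.05, 0], [-0.516, 0.1693, 0.0053, 0.05, 0], [-0.516, 0.1693, 0.0053, 0.05, 0], [-0.516, 0.1693, 0.0053, 0.05, 0]])

```text
clock: 9.15
ee_pos: [0.6102, -0.2047, 0.1259]
tool_rot: [-0.002, 0.726, 0.688, -0.0]
contact_force: [-0.1, 0.0, -0.7]
finger_gap: 0.0356
finger_force: 30.0
```

Call:
play_rows(series=[[0, 0, 0, 0, 0], [0, 0, 0, 0, 0], [0, 0, 0, 0, 0]])

```text
clock: 9.45
ee_pos: [0.6094, -0.2016, 0.1264]
tool_rot: [-0.002, 0.725, 0.688, -0.0]
contact_force: [0.4, -0.0, 0.9]
finger_gap: 0.0358
finger_force: 30.0
```

```bash
python3 go.py .6155 -.2095 .060 87
```

```text
pos [ 0.6094 -0.2016  0.1264] yaw 87.0 gap 0.03578580625769862 clk 9.45
shift [-7.7  6.7 66.3] turn -0.0
```

Call:
play_rows(series=[[-0.008, 0.0067, 0.0333, 0, 0], [-0.008, 0.0067, 0.0667, 0, 0], [-0.008, 0.0067, 0.0827, 0, 0], [-0.008, 0.0067, 0.0827, 0, 0], [-0.008, 0.0067, 0.0827, 0, 0], [-0.008, 0.0067, 0.0827, 0, 0]])

```text
clock: 10.05
ee_pos: [0.6157, -0.2086, 0.0662]
tool_rot: [-0.0, 0.725, 0.689, 0.0]
contact_force: [-0.3, 0.8, 0.2]
finger_gap: 0.0358
finger_force: 30.0
```

```bash
python3 go.py .6155 -.2095 .0572 87
```

```text
pos [ 0.6157 -0.2086  0.0662] yaw 87.0 gap 0.035819773888118814 clk 10.05
shift [-0.9 -0.1  9. ] turn 0.0
```

To row units: 8 mm / 750 = 0.0107, 7 mm / 750 = 0.0093.

Call:
play_rows(series=[[-0.0013, 0, 0.0053, 0, 0], [-0.0013, 0, 0.0093, 0, 0], [-0.0013, 0, 0.0107, 0, 0], [-0.0013, 0, 0.0107, 0, 0]])

```text
clock: 10.45
ee_pos: [0.6164, -0.2102, 0.0622]
tool_rot: [0.001, 0.725, 0.688, 0.001]
contact_force: [-8.1, 3.7, 30.5]
finger_gap: 0.0358
finger_force: 30.0
```

To row units: -3 mm / 750 = -0.004.

Call:
play_rows(series=[[0, 0, -0.004, 0, 0], [0, 0, -0.004, 0, 0]])

```text
clock: 10.65
ee_pos: [0.6163, -0.2107, 0.0623]
tool_rot: [0.001, 0.725, 0.688, 0.0]
contact_force: [-3.2, 1.3, 13.2]
finger_gap: 0.0358
finger_force: 30.0
```

To row units: -80 mm / 750 = -0.1067, -40 mm / 750 = -0.0533.

Call:
play_rows(series=[[0, 0, -0.0027, 0, 0], [0, 0, -0.0027, 0, 0], [0, 0, -0.0027, 0, 0.6], [0, 0, -0.0027, 0, 0.7], [0, 0, -0.0027, 0, 0.7], [0, 0, -0.0027, 0, 0.7], [0, 0, -0.0533, 0, 0.7], [0, 0, -0.1067, 0, 0.7]])

```text
clock: 11.45
ee_pos: [0.6142, -0.2097, 0.1399]
tool_rot: [-0.002, 0.726, 0.688, -0.001]
contact_force: [0.2, -0.5, -0.1]
finger_gap: 0.0617
finger_force: 0.0
```

To row units: -15 mm / 750 = -0.02.

Call:
play_rows(series=[[0, 0, -0.02, 0, 1], [0, 0, -0.02, 0, 1], [0, 0, -0.02, 0, 1]])

```text
clock: 11.75
ee_pos: [0.615, -0.2101, 0.1549]
tool_rot: [-0.001, 0.725, 0.688, -0.0]
contact_force: [0.2, -0.2, 0.4]
finger_gap: 0.0821
finger_force: 0.0
```

Run:
```python
from h import *
d=snap('side','side1')
from go import go
go(.4359,-.2941,.15,90)
go(.447,.0503,.15,90)
im=d['frame'][110:210,250:400,::-1]
cv2.imwrite('pics/cC.png',cv2.resize(im,(750,500),interpolation=cv2.INTER_CUBIC))
print(proj('side1',(.616,-.2085,.035)),proj('side1',(.616,-.2085,.055)))
```

```text
pos [ 0.6144 -0.2098  0.154 ] yaw 87.0 gap 0.08580491131100149 clk 11.8
shift [ -93.6 -173.8    4.4] turn -3.0
pos [ 0.6144 -0.2098  0.154 ] yaw 87.0 gap 0.08580491131100149 clk 11.8
shift [ 250.9 -180.9    4.8] turn -3.0
[318.14866787 144.17771356] [318.15230788 137.81703459]
```

View pics/cC.png

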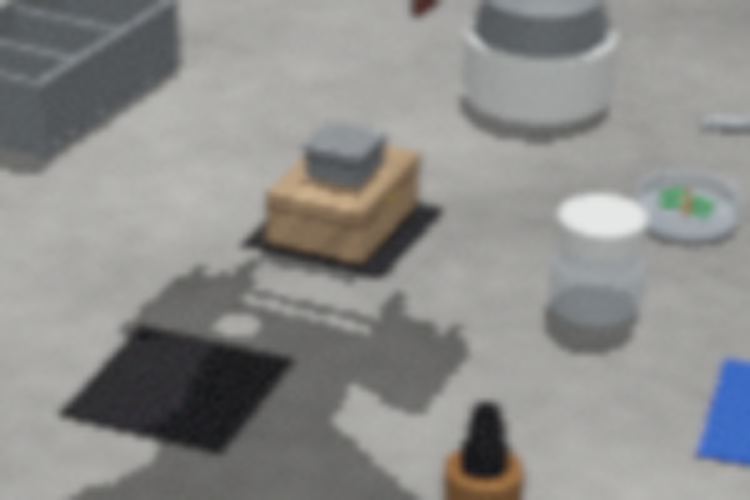

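The side view shows the cover box flat on the slide box's lid, with the box on the far mat. Next is the bottle.

To row units: 251 mm / 750 = 0.3347, -181 mm / 750 = -0.2413, -3 degrees / 120 = -0.025.

Call:
play_rows(series=[[0.3347, -0.2413, 0.0067, -0.025, 1], [0.3347, -0.2413, 0.0067, -0.025, 1], [0.3347, -0.2413, 0.0067, -0.025, 1], [0.3347, -0.2413, 0.0067, -0.025, 1], [0.3347, -0.2413, 0.0067, -0.025, 1], [0.3347, -0.2413, 0.0067, -0.025, 1], [0.3347, -0.2413, 0.0067, -0.025, 1], [0.3347, -0.2413, 0.0067, -0.025, 1]])

```text
clock: 12.6
ee_pos: [0.4459, 0.051, 0.1496]
tool_rot: [-0.001, 0.706, 0.708, -0.001]
contact_force: [0.1, -0.8, -0.8]
finger_gap: 0.0877
finger_force: 0.0
```

Call:
play_rows(series=[[0, 0, 0, 0, 1], [0, 0, 0, 0, 1], [0, 0, 0, 0, 1]])

```text
clock: 12.9
ee_pos: [0.4492, 0.0487, 0.1507]
tool_rot: [0.0, 0.708, 0.706, 0.0]
contact_force: [-0.1, -0.2, -0.2]
finger_gap: 0.0872
finger_force: 0.0
```

Run:
```python
from h import *
d=snap('wrist','w3'); d=snap('top','top2')
from go import go
go(.447,.0503,.028,90)
print(proj('w3',(.447,.0503,.048)))
im=np.hstack([cv2.resize(cv2.imread('pics/w3.png')[100:300,220:420],(400,400)),cv2.resize(d['frame'][130:200,375:445,::-1],(400,400),interpolation=cv2.INTER_CUBIC)])
cv2.imwrite('pics/cD.png',im)
```

```text
pos [0.4488 0.049  0.1508] yaw 89.9 gap 0.0880786325608977 clk 13.0
shift [  1.3  -1.8 122.8] turn -0.1
[315.63428358 208.49928849]
```

View pics/cD.png

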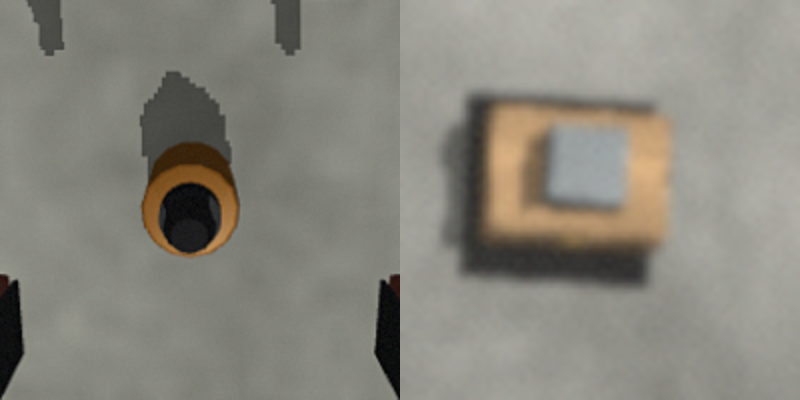

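The wrist crop shows the bottle centred between the fingers. The top crop shows the cover box at (588,166) on the lid.

To row units: 123 mm / 750 = 0.164, 110 mm / 750 = 0.1467.

Call:
play_rows(series=[[0.0027, -0.0027, 0.0533, 0, 1], [0.0027, -0.0027, 0.1067, 0, 1], [0.0027, -0.0027, 0.1467, 0, 1], [0.0027, -0.0027, 0.164, 0, 1], [0.0027, -0.0027, 0.164, 0, 1], [0.0027, -0.0027, 0.164, 0, 1]])

```text
clock: 13.6
ee_pos: [0.4464, 0.0516, 0.0279]
tool_rot: [-0.0, 0.707, 0.707, -0.0]
contact_force: [0.1, -0.6, 0.4]
finger_gap: 0.0875
finger_force: 0.0
```

Call:
play_rows(series=[[0, 0, 0, 0, 0], [0, 0, 0, 0, 0], [0, 0, 0, 0, 0], [0, 0, 0, 0, 0], [0, 0, 0, 0, 0], [0, 0, 0, 0, 0]])

```text
clock: 14.2
ee_pos: [0.4461, 0.0519, 0.028]
tool_rot: [0.0, 0.707, 0.707, 0.0]
contact_force: [0.6, 0.9, -0.4]
finger_gap: 0.0433
finger_force: 0.0
```

Run:
```python
from h import *
s=400/70
f=lambda x,y,z: ray('top2',375+(x-400+.5)/s-.5,130+(y+.5)/s-.5,z)
print(f(588,166,.055), f(577,176.5,.035))
from go import go
go(.630,-.0178,.12,90)
```

```text
[ 0.61604509 -0.20849518  0.055     ] [ 0.61535641 -0.20713228  0.035     ]
pos [0.4461 0.0519 0.028 ] yaw 90.0 gap 0.04326709728951956 clk 14.2
shift [-69.6 183.9 -92. ] turn -0.0
```

The cover box is within 2 mm of the lid's centre. I'll finish the grip and carry the bottle.

To row units: -92 mm / 750 = -0.1227, -65 mm / 750 = -0.0867.

Call:
play_rows(series=[[0, 0, 0, 0, 0], [0, 0, 0, 0, 0], [0, 0, 0, 0, 0], [0, 0, -0.0133, 0, 0], [0, 0, -0.0467, 0, 0], [0, 0, -0.0867, 0, 0], [0, 0, -0.1227, 0, 0], [0, 0, -0.1227, 0, 0]])

```text
clock: 15.0
ee_pos: [0.4485, 0.0518, 0.1232]
tool_rot: [0.002, 0.707, 0.707, 0.002]
contact_force: [0.7, -1.0, -1.3]
finger_gap: 0.0357
finger_force: 30.0
```

To row units: 184 mm / 750 = 0.2453, 150 mm / 750 = 0.2.

Call:
play_rows(series=[[-0.0267, 0.0667, 0, 0, 0], [-0.0533, 0.1333, 0, 0, 0], [-0.08, 0.2, 0, 0, 0], [-0.0933, 0.2453, 0, 0, 0], [-0.0933, 0.2453, 0, 0, 0], [-0.0933, 0.2453, 0, 0, 0], [-0.0933, 0.2453, 0, 0, 0], [-0.0933, 0.2453, 0, 0, 0]])

```text
clock: 15.8
ee_pos: [0.6281, -0.0175, 0.1194]
tool_rot: [-0.001, 0.707, 0.707, -0.001]
contact_force: [0.1, -0.2, -1.1]
finger_gap: 0.0358
finger_force: 30.0
```

```bash
python3 go.py .630 -.0178 .031 90
```

```text
pos [ 0.6281 -0.0175  0.1194] yaw 90.0 gap 0.03575818032406648 clk 15.8
shift [-0.3  2.1 88.3] turn 0.0
```

To row units: 84 mm / 750 = 0.112, 80 mm / 750 = 0.1067.

Call:
play_rows(series=[[0, 0.0013, 0.04, 0, 0], [0, 0.0013, 0.0733, 0, 0], [0, 0.0013, 0.096, 0, 0], [0, 0.0013, 0.1067, 0, 0], [0, 0.0013, 0.112, 0, 0], [0, 0.0013, 0.112, 0, 0], [0, 0.0013, 0.112, 0, 0]])

```text
clock: 16.5
ee_pos: [0.6316, -0.0182, 0.0368]
tool_rot: [0.001, 0.707, 0.707, 0.0]
contact_force: [-0.6, 0.3, -0.8]
finger_gap: 0.0357
finger_force: 30.0
```

To row units: 3 mm / 750 = 0.004, 2 mm / 750 = 0.0027.

Call:
play_rows(series=[[0, 0, 0.0013, 0, 0], [0, 0, 0.0027, 0, 0], [0, 0, 0.004, 0, 0], [0, 0, 0.004, 0, 0]])

```text
clock: 16.9
ee_pos: [0.631, -0.0182, 0.0329]
tool_rot: [-0.0, 0.707, 0.707, 0.0]
contact_force: [0.1, 0.1, -0.8]
finger_gap: 0.0359
finger_force: 30.0
```

To row units: 2 mm / 750 = 0.0027, 1 mm / 750 = 0.0013.

Call:
play_rows(series=[[0, 0, 0.0013, 0, 0], [0, 0, 0.0027, 0, 0], [0, 0, 0.0027, 0, 0], [0, 0, 0.0027, 0, 0]])

```text
clock: 17.3
ee_pos: [0.6311, -0.0182, 0.0309]
tool_rot: [-0.0, 0.707, 0.707, 0.0]
contact_force: [-0.3, 0.3, 0.8]
finger_gap: 0.0355
finger_force: 30.0
```

To row units: 1 mm / 750 = 0.0013.

Call:
play_rows(series=[[0, 0, 0.0013, 0, 0], [0, 0, 0.0013, 0, 0], [0, 0, 0.0013, 0, 0]])

```text
clock: 17.6
ee_pos: [0.6312, -0.0182, 0.0309]
tool_rot: [0.0, 0.707, 0.707, 0.0]
contact_force: [-2.7, 0.8, 9.9]
finger_gap: 0.0352
finger_force: 30.0
```

The bottle is in contact, so I'll release it and go for the dish.

To row units: -115 mm / 750 = -0.1533, -70 mm / 750 = -0.0933.

Call:
play_rows(series=[[0, 0, -0.0007, 0, 1], [0, 0, -0.0007, 0, 1], [0, 0, -0.0007, 0, 1], [0, 0, -0.0007, 0, 1], [0, 0, -0.0007, 0, 1], [0, 0, -0.04, 0, 1], [0, 0, -0.0933, 0, 1], [0, 0, -0.1533, 0, 1]])

```text
clock: 18.4
ee_pos: [0.6299, -0.0181, 0.1447]
tool_rot: [-0.001, 0.707, 0.707, -0.001]
contact_force: [0.3, -0.0, -1.0]
finger_gap: 0.0876
finger_force: 0.0
```

```bash
python3 go.py .4359 -.2941 .15 70
```

```text
pos [ 0.6299 -0.0181  0.1447] yaw 90.0 gap 0.0875920753065347 clk 18.4
shift [-276.1 -193.9   -4.8] turn 20.0
```

Call:
play_rows(series=[[-0.368, -0.2587, -0.0067, 0, 1], [-0.368, -0.2587, -0.0067, 0, 1], [-0.368, -0.2587, -0.0067, 0, 1], [-0.368, -0.2587, -0.0067, 0, 1], [-0.368, -0.2587, -0.0067, 0, 1], [-0.368, -0.2587, -0.0067, 0, 1], [-0.368, -0.2587, -0.0067, 0, 1], [-0.368, -0.2587, -0.0067, 0, 1]])

```text
clock: 19.2
ee_pos: [0.4348, -0.2977, 0.15]
tool_rot: [0.0, 0.709, 0.705, -0.001]
contact_force: [0.6, -0.5, 0.8]
finger_gap: 0.088
finger_force: 0.0
```

Call:
play_rows(series=[[0, 0, 0, 0, 1], [0, 0, 0, 0, 1], [0, 0, 0, 0, 1]])

```text
clock: 19.5
ee_pos: [0.4376, -0.293, 0.1497]
tool_rot: [-0.0, 0.707, 0.708, 0.0]
contact_force: [-0.4, 1.0, -0.0]
finger_gap: 0.0879
finger_force: 0.0
```

Run:
```python
from h import *
d=snap('wrist','w4'); d=snap('side','side2')
from go import go
go(.4359,-.2941,.020,90)
print(proj('w4',(.4359,-.2941,.015)))
im=np.hstack([cv2.resize(cv2.imread('pics/w4.png')[60:360,150:450],(400,400)),cv2.resize(d['frame'][150:240,240:330,::-1],(400,400),interpolation=cv2.INTER_CUBIC)])
cv2.imwrite('pics/cE.png',im)
```

```text
pos [ 0.4376 -0.2931  0.1497] yaw 90.1 gap 0.08785197156562953 clk 19.6
shift [ -1.   -1.7 129.7] turn 0.1
[316.63466051 201.00592961]
```

View pics/cE.png

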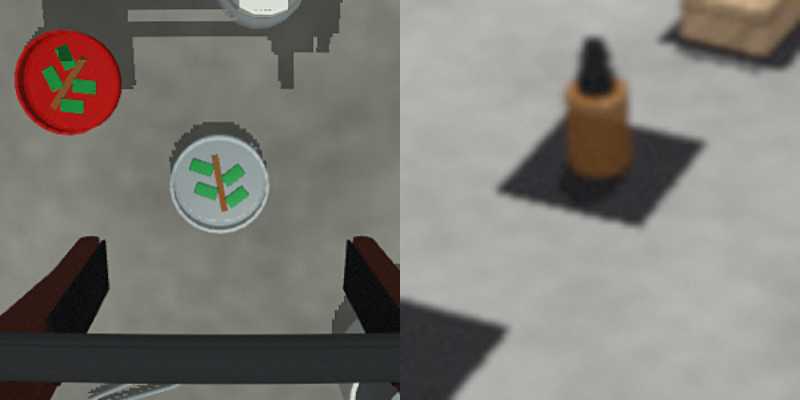

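The bottle stands upright on the middle mat. The sprig dish sits centred between the fingers at wrist crop (219,184).

To row units: 129 mm / 750 = 0.172, 125 mm / 750 = 0.1667.

Call:
play_rows(series=[[0, -0.0027, 0.0533, 0, 1], [0, -0.0027, 0.1067, 0, 1], [0, -0.0027, 0.1467, 0, 1], [0, -0.0027, 0.1667, 0, 1], [0, -0.0027, 0.172, 0, 1], [0, -0.0027, 0.172, 0, 1], [0, -0.0027, 0.172, 0, 0], [0, -0.0027, 0.172, 0, 0]])

```text
clock: 20.4
ee_pos: [0.4358, -0.2946, 0.0219]
tool_rot: [0.001, 0.707, 0.707, 0.0]
contact_force: [-0.5, 0.4, 0.1]
finger_gap: 0.0752
finger_force: 0.0
```

Call:
play_rows(series=[[0, 0, 0, 0, 0], [0, 0, 0, 0, 0], [0, 0, 0, 0, 0], [0, 0, 0, 0, 0]])

```text
clock: 20.8
ee_pos: [0.4353, -0.2945, 0.0215]
tool_rot: [0.0, 0.707, 0.707, 0.0]
contact_force: [-1.1, -0.3, 7.2]
finger_gap: 0.0593
finger_force: 30.0
```

To row units: -110 mm / 750 = -0.1467, -100 mm / 750 = -0.1333.

Call:
play_rows(series=[[0, 0, -0.0133, 0, 0], [0, 0, -0.04, 0, 0], [0, 0, -0.08, 0, 0], [0, 0, -0.1333, 0, 0], [0, 0, -0.1467, 0, 0], [0, 0, -0.1467, 0, 0], [0, 0, -0.1467, 0, 0]])

```text
clock: 21.5
ee_pos: [0.4345, -0.2937, 0.1302]
tool_rot: [-0.0, 0.707, 0.707, 0.0]
contact_force: [0.8, -1.3, -1.5]
finger_gap: 0.0597
finger_force: 30.0
```

```bash
python3 go.py .6537 .1744 .13 90
```

```text
pos [ 0.4345 -0.2937  0.1302] yaw 90.0 gap 0.05973467123215586 clk 21.5
shift [4.682e+02 2.190e+02 4.000e-01] turn -0.0
```

Call:
play_rows(series=[[0.048, 0.0227, -0.0133, 0, 0], [0.1067, 0.0493, -0.02, 0, 0], [0.1667, 0.0773, -0.02, 0, 0], [0.2267, 0.1067, -0.02, 0, 0], [0.2867, 0.1347, -0.02, 0, 0], [0.3467, 0.1627, -0.02, 0, 0], [0.4067, 0.1907, -0.02, 0, 0], [0.46, 0.2147, -0.02, 0, 0]])

```text
clock: 22.3
ee_pos: [0.5955, 0.0532, 0.1435]
tool_rot: [-0.001, 0.707, 0.707, -0.001]
contact_force: [0.1, -1.4, -0.6]
finger_gap: 0.0593
finger_force: 30.0
```

To row units: 123 mm / 750 = 0.164, 110 mm / 750 = 0.1467.

Call:
play_rows(series=[[0.0533, 0.0253, 0, 0, 0], [0.1067, 0.0507, 0, 0, 0], [0.1467, 0.0693, 0.0067, 0, 0], [0.164, 0.0773, 0.02, 0, 0], [0.164, 0.0773, 0.02, 0, 0], [0.164, 0.0773, 0.02, 0, 0], [0.164, 0.0773, 0.02, 0, 0], [0.164, 0.0773, 0.02, 0, 0]])

```text
clock: 23.1
ee_pos: [0.6538, 0.1722, 0.1311]
tool_rot: [-0.0, 0.708, 0.706, -0.0]
contact_force: [-0.2, 0.1, -0.3]
finger_gap: 0.0591
finger_force: 30.0
```

```bash
python3 go.py .6537 .1744 .0245 90
```

```text
pos [0.6538 0.1722 0.1311] yaw 89.9 gap 0.05905109628023086 clk 23.1
shift [ 2.200e+00 -1.000e-01  1.066e+02] turn -0.1
```

To row units: 102 mm / 750 = 0.136, 97 mm / 750 = 0.1293.

Call:
play_rows(series=[[0.0013, 0, 0.0467, 0, 0], [0.0013, 0, 0.0867, 0, 0], [0.0013, 0, 0.1133, 0, 0], [0.0013, 0, 0.1293, 0, 0], [0.0013, 0, 0.136, 0, 0], [0.0013, 0, 0.136, 0, 0], [0.0013, 0, 0.136, 0, 0]])

```text
clock: 23.8
ee_pos: [0.6551, 0.1748, 0.0301]
tool_rot: [0.001, 0.707, 0.707, 0.001]
contact_force: [-0.0, -0.2, -0.8]
finger_gap: 0.0594
finger_force: 30.0
```

To row units: 3 mm / 750 = 0.004, 2 mm / 750 = 0.0027.

Call:
play_rows(series=[[0, 0, 0.0013, 0, 0], [0, 0, 0.0027, 0, 0], [0, 0, 0.004, 0, 0], [0, 0, 0.004, 0, 0], [0, 0, 0.004, 0, 0]])

```text
clock: 24.3
ee_pos: [0.6541, 0.1748, 0.0259]
tool_rot: [-0.0, 0.707, 0.707, 0.0]
contact_force: [-0.4, 0.7, -0.3]
finger_gap: 0.0596
finger_force: 30.0
```

To row units: 2 mm / 750 = 0.0027, 1 mm / 750 = 0.0013.

Call:
play_rows(series=[[0, 0, 0.0013, 0, 0], [0, 0, 0.0027, 0, 0], [0, 0, 0.0027, 0, 0], [0, 0, 0.0027, 0, 0]])

```text
clock: 24.7
ee_pos: [0.6542, 0.1748, 0.0245]
tool_rot: [0.0, 0.707, 0.707, 0.0]
contact_force: [-2.0, -0.1, 5.0]
finger_gap: 0.0593
finger_force: 30.0
```

The dish is in contact, so I'll release it and back off.

Call:
play_rows(series=[[0, 0, 0, 0, 1], [0, 0, 0, 0, 1], [0, 0, 0, 0, 1], [0, 0, 0, 0, 1], [0, 0, 0, 0, 1], [0, 0, -0.04, 0, 1], [0, 0, -0.0933, 0, 1], [0, 0, -0.1533, 0, 1]])

```text
clock: 25.5
ee_pos: [0.653, 0.1746, 0.1387]
tool_rot: [-0.001, 0.707, 0.707, -0.001]
contact_force: [0.6, -0.1, -0.3]
finger_gap: 0.088
finger_force: 0.0
```

To row units: 200 mm / 750 = 0.2667, 150 mm / 750 = 0.2.

Call:
play_rows(series=[[0, 0.0667, -0.0533, 0, 1], [0, 0.1333, -0.0667, 0, 1], [0, 0.2, -0.0667, 0, 1], [0, 0.2667, -0.0667, 0, 1], [0, 0.2667, -0.0667, 0, 1], [0, 0.2667, -0.0667, 0, 1]])

```text
clock: 26.1
ee_pos: [0.8559, 0.1741, 0.1871]
tool_rot: [-0.0, 0.708, 0.707, -0.0]
contact_force: [-0.2, 0.7, -0.5]
finger_gap: 0.0876
finger_force: 0.0
```

Run:
```python
from h import *
d=snap('top','top3'); s=snap('side','side3')
im=np.vstack([cv2.resize(d['frame'][120:240,190:450,::-1],(650,300),interpolation=cv2.INTER_CUBIC),cv2.resize(s['frame'][100:320,140:480,::-1],(464,300))[:, :] if 0 else cv2.resize(s['frame'][120:270,160:485,::-1],(650,300),interpolation=cv2.INTER_CUBIC)])
cv2.imwrite('pics/fin.png',im); print(manip.observe()['ee_pos'])
```

```text
[0.85336291 0.17462519 0.18786801]
```

View pics/fin.png

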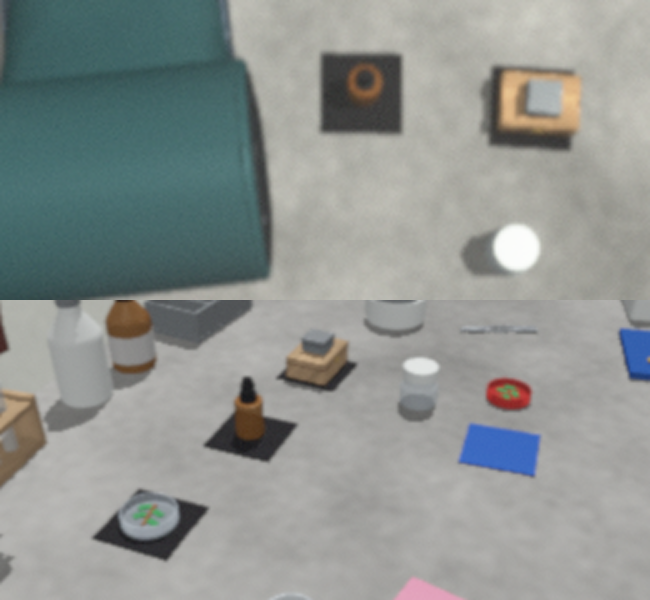

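The side view shows the dish, the bottle and the stacked boxes each on its own mat, and the jar standing where it was. One numeric check of bottle and dish remains.

Run:
```python
from h import *
print('bottle',ray('top3',190+365/2.5,120+82.5/2.5,.051),'mat .630 -.0178')
s=lambda x,y,z: ray('side3',160+x/2,120+(y-300)/2,z)
print('dish',s(150,515,.018),'mat',np.mean([s(*p,.003) for p in [(139,490),(208,513),(168,557),(94,537)]],0))
print('bottle side',s(249,438,.003)) 
print('beaker',proj('side3',(.4408,.2859,0)),proj('side0',(.4408,.2859,0)))
a,b=(cv2.imread(f'pics/side{i}.png').astype(int) for i in(0,3))
d=abs(a-b).sum(2); print('beaker diff',d[260:315,280:325].mean(),'ref',d[200:240,480:520].mean(),'jar',d[145:180,355:385].mean())
```

```text
bottle [ 0.63022382 -0.02055114  0.051     ] mat .630 -.0178
dish [0.64692856 0.18157523 0.018     ] mat [0.64874204 0.1775647  0.003     ]
bottle side [ 0.62573159 -0.0074264   0.003     ]
beaker [305.25760494 299.73215244] [305.25760494 299.73215244]
beaker diff 9.141818181818183 ref 39.92625 jar 18.686666666666667
```

All offsets are within about 5 mm and the beaker and jar haven't moved, so I'm handing the job in.

```bash
python3 -c "
from bench import manip
print(manip.finish_job())"
```

```text
the job is handed in; nothing more can be done
None
```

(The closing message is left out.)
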